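# Sort the findings into the revolving tray

## Task

Clear the cobbler's findings off the bench: put the spool of thread, the block of wax and the rubber heel away, each flat on the cork of the nest that is cut to its own outline on the revolving tray (spool standing upright in the round nest, wax in the oblong one, heel in the D-shaped one). The clear dust cover stays on and leaves only one nest open at a time, so turn the tray by its knob to bring each nest into the opening.

Things in the scene. Friction and masses are not known exactly. Their poses are not given: they have to be found in the camera images.
- spool: wooden spool wound with black thread, standing upright on the bench: 37 mm diameter, 52 mm tall; its top flange, 36 mm across, is the top 10 mm. Origin at the centre of its underside, z up.
- wax_block: brown block of cobbler's wax, 38 mm (x) by 60 mm (y) by 23 mm tall, lying flat. Origin at the centre of its underside.
- heel_block: tan rubber heel with small holes, D-shaped seen from above, 54 mm wide (x) by 55 mm long (y), 16 mm thick, lying flat. Origin at the centre of its underside; its +y end is round, its -y end is the straight edge; its sides are parallel from y = -20 to 0 mm, to be gripped there across x.
- stand: grey round stand fixed to the bench, carrying the revolving tray under a clear dust cover. Origin on the bench, on the tray's axis. Foot 168 mm across; saucer and cover 257 mm across, from 60 to 138 mm above the bench. Roof and side are open only up to 50 degrees either side of the stand's own +x axis (metal edging); there the tray is free from above.
- tray (a joint): angle of the revolving tray, rad, anticlockwise from above; turns endlessly with its knob, light friction (0.1 N m), stays where left. The middle of the opening holds at 0 the round nest, at -1.571 the oblong nest, at 3.142 (or -3.142) the D-shaped nest, at 1.571 a red brad tin fixed to the tray, not to be handled.
- knob (a point): middle of the round fluted black knob of the tray, on the tray's axis above the clear roof: 40 mm across, from 141 to 172 mm above the bench (this point is at 156.5 mm). Carry things over it. Keep clear of the eyelet press behind the loose things: its red lever ball, fixed, hangs 0.31 m above the bench at about x 0.57, y 0.02.
- spool_nest: round nest on the tray, for the spool: black lip of 54 mm inner diameter and 7 mm high round a cork floor. Origin at its centre, 2.5 mm below the cork floor (74 mm above the bench, 73 mm from the tray's axis); y points away from the tray's axis, x along the tray's rim, z up.
- wax_nest: oblong nest on the tray, for the wax block: inside 54 mm (x) by 76 mm (y), lip 7 mm high round a cork floor. Origin at its centre, 2.5 mm below the cork floor (74 mm above the bench, 73 mm from the tray's axis); y points away from the tray's axis, x along the tray's rim.
- heel_nest: D-shaped nest on the tray, for the rubber heel: inside 70 mm (x) by 70 mm (y), straight side at -y (towards the tray's axis), round end at +y (outwards), lip 7 mm high round a cork floor. Origin at its centre, 2.5 mm below the cork floor (74 mm above the bench, 73 mm from the tray's axis); the heel lies in it with its own axes along the nest's.

How it is judged:
By the outcome, as a careful person would: the job done as asked, in the order asked, and still so for the second after the job is handed in, with the robot touching nothing.
It also fails if it takes over 128 s, if anything falls off the work surface, if the arm or the gripper's body presses on something with over 40 N, if the wrist force passes 120 N, or if a joint passes its speed limit or range.

## Robot

A 6-joint arm with a two-finger parallel gripper is mounted at the origin on a cart in front of the work surface, level with it; the furniture and walls round the work are solid. World frame = base frame: x ahead of the robot, y to its left, z up, the work surface at z = 0. Lengths are in mm, angles in rad, forces in N, time in s.
With the tool pointing down it reaches from about 350 to 975 mm from the base axis. Payload 7.1 kg.
Tool frame: the origin (TCP) lies midway between the tips of the shut fingers; the grasp point (between the pads) lies 19 mm behind it (ctrl.grip_depth is the distance from the TCP to the grasp point, in mm); z points along the fingers, y is the line along which they close (so a half turn about z gives the same grasp; the last joint's range is limited). The gripper opens to 88 mm and grips with 3 to 60 N. Pads are 20 mm wide; open, the fingers measure 115 mm over their backs; the gripper's body (75 mm by 178 mm) begins 61 mm behind the grasp point.
Start: joints at [1.289, 0.423, 1.63, -0, 1.089, -0.019], TCP at [162.334, 603.533, 222.675] pointing down, gripper open.
Joint ranges: [-3, 3], [-0.9, 2.11], [0.09, 2.58], [-1.31, 4.45], [0.11, 2.69], [-2.54, 2.54]. Speed limits (rad/s): [2.39, 2.39, 3.01, 3.14, 3.14, 3.14].

## Interface

Orientations are given as a rotation vector (axis times angle).
In Python, from workcell import get_obs, vision, ctrl gives the robot as it stands.
- The arm moves only by the tool step_arm, never from a script. Its argument "plan" is a list of rows, each a list of 7 numbers: the opening, from -1 (shut) to 1 (fully open), then the shift along the tool's x, y, z as a fraction of full scale, then the turn, a rotation vector about the tool's x, y, z as a fraction of full scale. In form: [[fingers, dx, dy, dz, wx, wy, wz], ...]. A call has 1 to 20 rows; each row shifts and turns the commanded pose from where the row before left it, along the tool's axes as they then stand; what a row does not reach is not made up. Full scale, the value 1, is 50 mm for a shift and 0.12 rad for a turn. A row lasts 1/8 s, in which the tool goes at most 62.5 mm and 10.7 degrees, less where a joint would pass 70% of its speed; a pose out of reach is approached as far as the arm can. A call with a number of a shift or a turn outside -1 to 1 is refused whole. A call with a gripper value outside its range is refused whole. The fingers move at their own pace and stop on an object; the grip force is fixed at half the most. Time passes only in rows, so rows that do not move let the fingers close. It gives the time, the measured TCP pose, the force, the opening and the grip force at its end, in the units of the state.
- get_obs(): the state, without advancing time (a new reading comes with each control period).
- vision.get_image(name): name is "scene" or "top" or "wrist"; returns a dict with "pixels" (420x560x3 uint8, red, green, blue), "depth" (420x560 float32, mm along the optical axis (not along the pixel's ray), 0 where there is no reading), "fx", "fy", "cx", "cy" (pixels), "T" (4x4, takes a point from camera to world coordinates); the wrist camera has in their place "T_tool_cam" (4x4, takes a point from camera to tool coordinates, whose origin is the TCP and whose axes are the flange's). Camera axes: x right, y down, z forward; pixel columns grow to the right and rows downward; lengths in mm; the calibration is good to about 2 mm. A picture is of the moment at which its call begins: read the wrist's pose just before it.
- ctrl.close_job(): hands the job in; it is judged then, once.
The state is a dict: "t": time; "qpos": joint angles; "qvel": joint speeds; "joint_torque": joint torques, N m; "ee_pos": TCP position; "orientation": TCP orientation; "ft_force": force on the tool from outside, world axes, zero at the start; "moment": the same for the moment, N m; "width": finger opening in mm; "grasp_force": force on a finger pad.
Only numpy, scipy, OpenCV 4.12 (cv2) and the standard library are available. Lean on these libraries where they do the work, as an engineer would, in place of code of your own. Each camera call takes 0.05 s, during which the arm holds its last target. There are 200 camera calls.

## Working session

There is one attempt and no reset: what is moved stays moved. The work goes in short steps, Python scripts to look and compute and a tool call to move; the robot and the scene stay as the last step left them, time stands still between calls to the robot, and variables do not carry over. Pictures are saved under pics/ and viewed, at most 17 in all, crops included, and the job is handed in when it is done.

Besides the shell and the picture viewer there is one more tool, called after "Call:" as name(argument=value, ...) on one line, values as JSON. step_arm: Moves the arm, as the interface text tells. Its arguments: {"type":"object","properties":{"plan":{"type":"array","items":{"type":"array","items":{"type":"number","minimum":-1,"maximum":1}}}},"required":["plan"]}

```bash
mkdir -p pics; cat > h.py <<'E'
import numpy as np, cv2
from scipy.spatial.transform import Rotation as R
from workcell import get_obs, vision, ctrl
def Tcam(im,o):
    if 'T' in im: return np.array(im['T'])
    T=np.eye(4);T[:3,:3]=R.from_rotvec(o['orientation']).as_matrix();T[:3,3]=o['ee_pos'];return T@np.array(im['T_tool_cam'])
def grab(name,fn=None):
    o=get_obs();im=vision.get_image(name);im['W']=Tcam(im,o)
    if fn: cv2.imwrite('pics/'+fn,im['pixels'][:,:,::-1]); np.savez('pics/'+fn+'.npz',**{k:im[k] for k in('pixels','depth','fx','fy','cx','cy','W')})
    return im
def load(fn): return dict(np.load('pics/'+fn+'.npz'))
def pt(im,u,v,d=None):
    d=im['depth'][int(v),int(u)] if d is None else d
    return (im['W']@np.array([(u-im['cx'])/im['fx']*d,(v-im['cy'])/im['fy']*d,d,1]))[:3]
def ptz(im,u,v,z):
    a=im['W'][:3,3];b=pt(im,u,v,1000.)-a;return a+b*(z-a[2])/b[2]
def cloud(im):
    v,u=np.mgrid[:420,:560];d=im['depth']
    P=np.stack([(u-im['cx'])/im['fx']*d,(v-im['cy'])/im['fy']*d,d],-1)
    return P@im['W'][:3,:3].T+im['W'][:3,3]
E
python3 - <<'E'
from h import *
o=get_obs();print(o)
for n in('scene','top','wrist'):
    im=grab(n,n+'0.png');print(n,im['W'].round(3).tolist(),im['fx'],im['cx'],im['cy'])
E
```

```text
{'t': 0.0, 'qpos': array([ 1.28899847e+00,  4.23856493e-01,  1.63070153e+00, -4.14432604e-05,
        1.08860440e+00, -1.90245411e-02]), 'qvel': array([-0.00063264, -0.00088465,  0.00059663,  0.00048623, -0.00092002,
       -0.00098633]), 'joint_torque': array([-1.92225481e-03, -5.44612491e+01, -2.73647118e+01,  6.41006394e-02,
        2.29438744e-02, -1.32198779e-04]), 'ee_pos': array([162.1923311 , 602.99836197, 221.88740196]), 'orientation': array([-4.11520668e-01, -3.11432164e+00,  2.44642763e-03]), 'ft_force': array([-0.2834502 , -0.2840473 ,  0.62051916]), 'moment': array([0.03810018, 0.04325723, 0.03982622]), 'grasp_force': 0.0, 'width': 88.05360999933957}
scene [[-0.492, -0.685, 0.537, 24.379], [-0.87, 0.38, -0.313, 94.242], [0.01, -0.622, -0.783, 770.246], [0.0, 0.0, 0.0, 1.0]] 392.23890750071473 276.351550602582 207.9624547276626
top [[0.022, -0.969, 0.244, 276.088], [-1.0, -0.023, 0.002, -175.717], [0.003, -0.244, -0.97, 963.869], [0.0, 0.0, 0.0, 1.0]] 419.5547236011842 284.0302010404516 215.27238055756038
wrist [[0.26, 0.931, 0.258, 92.198], [0.966, -0.25, -0.071, 622.889], [-0.002, 0.267, -0.964, 383.413], [0.0, 0.0, 0.0, 1.0]] 335.2978943731829 269.4875785771674 211.7803173757993
```

View pics/top0.png

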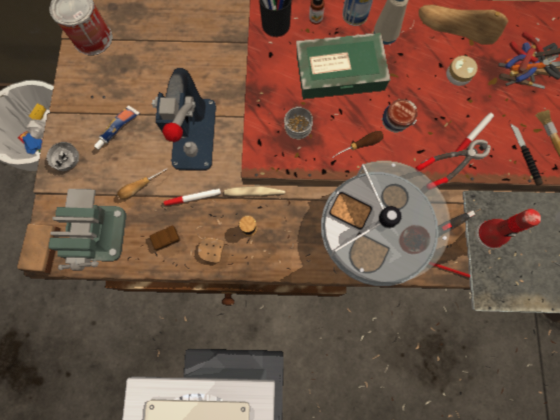

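View pics/scene0.png

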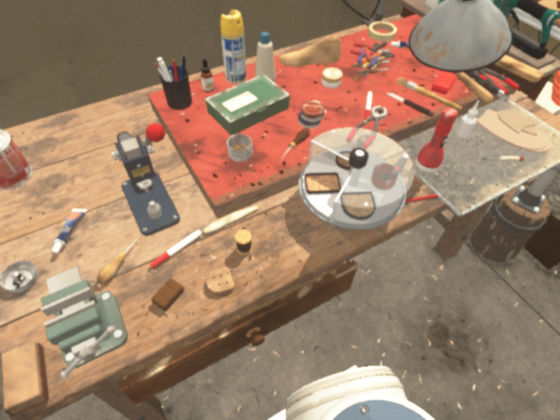

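Both pictures show the loose things in front of the press (top: wax 164,238; heel 210,250; spool 248,225) and the stand at about (385,222), with the oblong nest near the opening on its left. I'll enlarge these.

```bash
python3 - <<'E'
from h import *
im=load('top0.png');p=im['pixels'][:,:,::-1]
a=cv2.resize(p[155:290,310:460],None,fx=4,fy=4,interpolation=cv2.INTER_CUBIC)
cv2.imwrite('pics/c1.png',a)
b=cv2.resize(p[205:275,140:270],None,fx=6,fy=6,interpolation=cv2.INTER_CUBIC)
cv2.imwrite('pics/c2.png',b)
for n,l in(('top0.png',[(164,238),(210,248),(248,224),(390,216),(350,210),(200,265),(173,131)]),('scene0.png',[(168,290),(220,280),(243,235),(358,156),(322,183)])):
    im=load(n)
    for u,v in l: print(n,u,v,pt(im,u,v).round(1))
E
```

```text
top0.png 164 238 [453.7  99.2  21.6]
top0.png 210 248 [434.6  -5.6  12.8]
top0.png 248 224 [484.3 -93.6  51. ]
top0.png 390 216 [ 479.1 -380.2  171.8]
top0.png 350 210 [ 515.  -317.7   76.8]
top0.png 200 265 [396.7  17.2  -0.4]
top0.png 173 131 [569.8   8.3 339.1]
scene0.png 168 290 [458.   99.6  21.5]
scene0.png 220 280 [429.1  -5.2  16.4]
scene0.png 243 235 [485.7 -90.5  53.6]
scene0.png 358 156 [ 474.1 -371.9  172.7]
scene0.png 322 183 [ 514.6 -316.5   75.6]
```

View pics/c1.png

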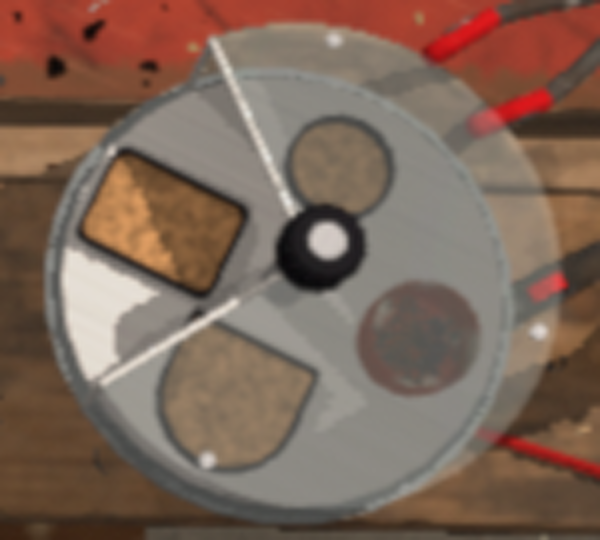

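View pics/c2.png

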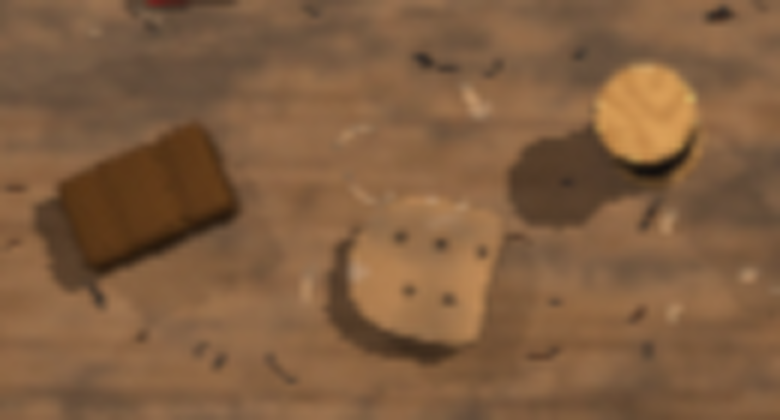

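View pics/wrist0.png

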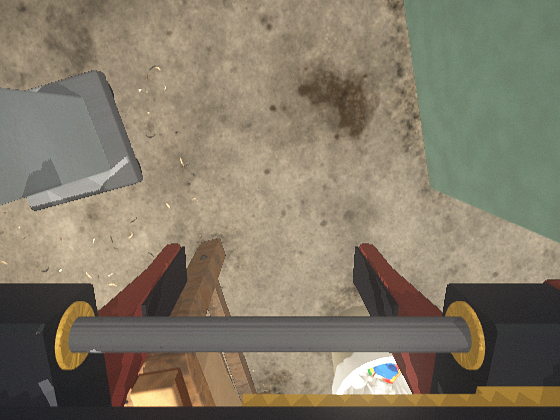

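The crops show: spool top at crop (645,113), wax rectangle tilted, heel with its round end to the left and straight edge right; the opening's edges run from the knob to (212,40) and (100,385), and the oblong nest is at (163,222), in the opening.

```bash
cat > m.py <<'E'
from h import *
def objs(n,wr=False):
    im=load(n);C=cloud(im);out={}
    z=C[...,2]
    for name,(x,y,lo,hi) in dict(spool=(484,-93,40,65),wax=(455,99,13,30),heel=(432,-5,8,23)).items():
        m=(abs(C[...,0]-x)<50)&(abs(C[...,1]-y)<50)&(z>lo)&(z<hi)
        P=C[m][:,:2].astype(np.float32)
        if len(P)<30: print(name,'few',len(P));continue
        r=cv2.minAreaRect(P);zz=np.median(z[m])
        print(n,name,len(P),'z',zz.round(1),'mean',P.mean(0).round(1),'rect',np.round(r[0],1),np.round(r[1],1),round(r[2],1))
if __name__=='__main__':
    for n in('top0.png','scene0.png'): objs(n)
    im=load('top0.png');c=lambda a,b:(310+(a+.5)/4-.5,155+(b+.5)/4-.5)
    ax=ptz(im,*c(325,240),172);print('knob',ax)
    for q in((212,40),(100,385)):
        p=ptz(im,*c(*q),138);print('edge',p,np.degrees(np.arctan2(*(p-ax)[1::-1])))
    for nm,q in dict(wax=(163,222),round=(340,167),D=(237,395)).items():
        p=ptz(im,*c(*q),76.5);d=(p-ax)[:2];print(nm,p,np.linalg.norm(d),np.degrees(np.arctan2(d[1],d[0])))
    for n in('top0.png','scene0.png'):
        im=load(n);C=cloud(im);m=(abs(C[...,0]-477)<40)&(abs(C[...,1]+375)<40)&(C[...,2]>165)&(C[...,2]<180)
        P=C[m];print(n,len(P),P.mean(0),cv2.minEnclosingCircle(P[:,:2].astype(np.float32)))
        m=(abs(C[...,0]-477)<60)&(C[...,1]>-360)&(C[...,1]<-250)&(C[...,2]>60)&(C[...,2]<90)
        P=C[m];print(np.histogram(P[:,2],bins=np.arange(60,91,2.5)))
E
python3 m.py
```

```text
top0.png spool 213 z 51.6 mean [484.8 -92.5] rect [485.2 -92.5] [34.8 33.7] 3.0
top0.png wax 441 z 20.8 mean [455.   99.2] rect [455.5 100.2] [38.4 60.7] 27.1
top0.png heel 506 z 15.8 mean [430.7  -8.8] rect [431.1  -6.8] [54.  53.7] 79.4
scene0.png spool 218 z 52.4 mean [483.  -89.3] rect [485.5 -90.4] [35.5 37.3] 64.0
scene0.png wax 528 z 22.0 mean [452.6 103.4] rect [454.5 102.8] [39.1 59.7] 26.8
scene0.png heel 546 z 16.6 mean [429.1  -5.2] rect [431.1  -3.9] [53.6 54.9] 78.6
knob [ 481.85030702 -381.9755661   172.        ]
edge [ 597.50823518 -335.91254832  138.        ] 21.71588089718486
edge [ 413.62831486 -275.96189654  138.        ] 122.76212020301517
wax [ 514.77331549 -318.54218455   76.5       ] 71.46830332929328 62.569916467262225
round [ 548.48534595 -416.79167434   76.5       ] 75.18237696382367 -27.586595138324274
D [ 420.16389071 -356.48221241   76.5       ] 66.74672306326893 157.54599496792545
top0.png 328 [ 480.16801186 -382.83316144  171.31857901] ((480.75164794921875, -383.365966796875), 20.26313018798828)
(array([  6,  65, 131,  33, 166, 579, 629, 212,  43,  57,  15,   0]), array([60. , 62.5, 65. , 67.5, 70. , 72.5, 75. , 77.5, 80. , 82.5, 85. ,
       87.5, 90. ]))
scene0.png 205 [ 478.69696268 -378.14829333  171.603914  ] ((481.443359375, -380.61358642578125), 20.5793399810791)
(array([  6,  34, 142,  39,  41, 313, 437, 200,  53,  67,  14,   0]), array([60. , 62.5, 65. , 67.5, 70. , 72.5, 75. , 77.5, 80. , 82.5, 85. ,
       87.5, 90. ]))
```

Call:
step_arm(plan=[[1, -0.6, -0.8, 0, 0, 0, 0], [1, -0.6, -0.8, 0, 0, 0, 0], [1, -0.6, -0.8, 0, 0, 0, 0], [1, -0.6, -0.8, 0, 0, 0, 0], [1, -0.6, -0.8, 0, 0, 0, 0], [1, -0.6, -0.8, 0, 0, 0, 0], [1, -0.6, -0.8, 0, 0, 0, 0], [1, -0.6, -0.8, 0, 0, 0, 0], [1, -0.6, -0.8, 0, 0, 0, 0], [1, -0.6, -0.8, 0, 0, 0, 0], [1, -0.6, -0.8, 0, 0, 0, 0], [1, -0.6, -0.8, 0, 0, 0, 0], [1, -0.6, -0.8, 0, 0, 0, 0], [1, 0, 0, 0, 0, 0, 1], [1, 0, 0, 0, 0, 0, 1], [1, 0, 0, 0, 0, 0, 1], [1, 0, 0, 0, 0, 0, 1], [1, 0, 0, 0, 0, 0, 1], [1, 0, 0, 0, 0, 0, 1], [1, 0, 0, 0, 0, 0, 1]])

```text
t: 2.65
ee_pos: [403.7, 0.1, 222.6]
orientation: [-1.651, -2.672, 0.0]
ft_force: [0.4, 0.2, 0.0]
width: 87.6
grasp_force: 0.0
```

Call:
step_arm(plan=[[1, 0, 0, 0, 0, 0, 1], [1, 0, 0, 0, 0, 0, 1], [1, 0, 0, 0, 0, 0, 1], [1, 0, 0, 0, 0, 0, 1], [1, 0, 0, 0, 0, 0, 1], [1, 0, 0, 0, 0, 0, 1], [1, 0, 0, 0, 0, 0, 1], [1, 0, 0, 0, 0, 0, 1], [1, 0, 0, 0, 0, 0, 1], [1, 0, 0, 0, 0, 0, 1], [1, 0, 0, 0, 0, 0, 1], [1, 0, 0, 0, 0, 0, 1], [1, 0, 0, 0, 0, 0, 1], [1, 0, 0, 0, 0, 0, 1], [1, 0, 0, 0, 0, 0, 1]])

```text
t: 4.53
ee_pos: [403.7, 0.1, 222.6]
orientation: [-3.12, -0.368, 0.0]
ft_force: [-0.0, 0.1, -0.4]
width: 87.9
grasp_force: 0.0
```

```bash
cat > go.py <<'E'
from h import *
import sys
# go.py x y z [yaw]: prints what is needed in tool units
o=get_obs();M=R.from_rotvec(o['orientation']).as_matrix()
yaw=np.degrees(np.arctan2(M[1,1],M[0,1]))
print('t',round(o['t'],2),'pos',o['ee_pos'].round(1),'yaw',yaw.round(1),'zaxis',M[:,2].round(3),'q',o['qpos'].round(2),'w',round(o['width'],1),'F',o['ft_force'].round(1))
a=[float(v) for v in sys.argv[1:]]
if len(a)>=3:
    ty=a[3] if len(a)>3 else yaw
    print('turn rows(wz sum)',-np.radians((ty-yaw+180)%360-180)/.12)
    c,s=np.cos(np.radians(ty)),np.sin(np.radians(ty));d=np.array(a[:3])-o['ee_pos']
    print('after the turn, shift in units of 50mm: x',((-s*d[0]+c*d[1])/50).round(3),'y',((c*d[0]+s*d[1])/50).round(3),'z',(-d[2]/50).round(3))
E
python3 go.py 481 -382 210
```

```text
t 4.53 pos [4.037e+02 1.000e-01 2.226e+02] yaw -76.5 zaxis [-0.  0. -1.] q [-0.03  0.09  2.09  0.    0.96  1.31] w 87.9 F [-0.   0.1 -0.4]
turn rows(wz sum) -0.0
after the turn, shift in units of 50mm: x -0.274 y 7.792 z 0.252
```

Call:
step_arm(plan=[[1, -0.034, 0.974, 0, 0, 0, 0], [1, -0.034, 0.974, 0, 0, 0, 0], [1, -0.034, 0.974, 0, 0, 0, 0], [1, -0.034, 0.974, 0, 0, 0, 0], [1, -0.034, 0.974, 0, 0, 0, 0], [1, -0.034, 0.974, 0, 0, 0, 0], [1, -0.034, 0.974, 0, 0, 0, 0], [1, -0.034, 0.974, 0, 0, 0, 0], [1, 0, 0, 0, 0, 0, 0]])

```text
t: 5.65
ee_pos: [483.0, -384.5, 222.2]
orientation: [3.119, 0.37, 0.0]
ft_force: [0.7, 0.1, -0.3]
width: 87.9
grasp_force: 0.0
```

```bash
python3 - <<'E'
from h import *
im=grab('wrist','wk.png')
E
python3 go.py 481 -382 149
```

```text
t 5.7 pos [ 482.4 -382.5  221.9] yaw -76.4 zaxis [-0.001  0.001 -1.   ] q [-0.69  0.41  1.65  0.    1.08  0.64] w 87.8 F [0.8 0.3 0.1]
turn rows(wz sum) -0.0
after the turn, shift in units of 50mm: x -0.025 y -0.017 z 1.458
```

View pics/wk.png

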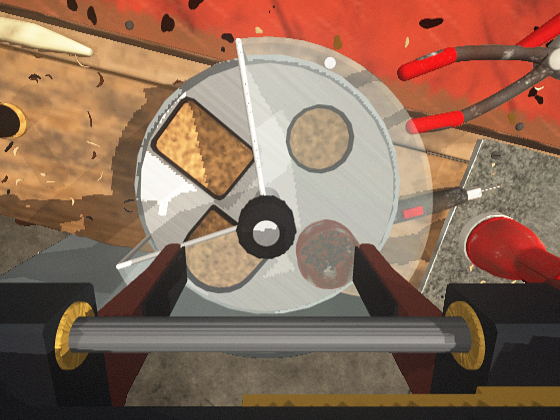

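The wrist view shows the knob (266,226) midway between the fingers, edging ends at (238,40) and (120,265), round nest (320,138), oblong nest (205,148).

```bash
python3 - <<'E'
from h import *
im=load('wk.png');k=ptz(im,266,226,172);print(k)
e=[ptz(im,238,40,138),ptz(im,119,266,138)]
for p in e: d=p-k;print('edge',p,np.hypot(*d[:2]),np.degrees(np.arctan2(d[1],d[0])))
for n,q in dict(r=(320,138),w=(205,148),wtop=(205,148)).items():
    d=ptz(im,*q,78)-k;print(n,d[:2]+k[:2],np.hypot(*d[:2]),np.degrees(np.arctan2(d[1],d[0])),pt(im,*q))
E
```

```text
[ 487.33166176 -380.68093494  172.        ]
edge [ 598.68677662 -334.75566101  138.        ] 120.45369396519074 22.412317062157513
edge [ 416.73174197 -276.94143282  138.        ] 125.48399489077785 124.23724584065017
r [ 548.94968396 -414.66645664] 70.3690013103829 -28.879004600170703 [ 550.01181826 -405.34484791  137.38257739]
w [ 516.33049167 -316.60108137] 70.33604886120084 65.65124717059668 [ 516.16230958 -316.3798996    76.65035274]
wtop [ 516.33049167 -316.60108137] 70.33604886120084 65.65124717059668 [ 516.16230958 -316.3798996    76.65035274]
```

Call:
step_arm(plan=[[1, 0, 0, 0.73, 0, 0, 0], [1, 0, 0, 0.73, 0, 0, 0], [-1, 0, 0, 0, 0, 0, 0], [-1, 0, 0, 0, 0, 0, 0], [-1, 0, 0, 0, 0, 0, 0], [-1, 0, 0, 0, 0, 0, 0], [-1, 0, 0, 0, 0, 0, 0], [-1, 0, 0, 0, 0, 0, 0]])

```text
t: 6.7
ee_pos: [483.1, -382.2, 150.3]
orientation: [3.118, 0.374, 0.001]
ft_force: [-0.7, -0.9, 3.5]
width: 39.0
grasp_force: 30.0
```

Call:
step_arm(plan=[[-1, 0, 0, 0, 0, 0, -0.9], [-1, 0, 0, 0, 0, 0, -0.9], [-1, 0, 0, 0, 0, 0, -0.9], [-1, 0, 0, 0, 0, 0, -0.9], [-1, 0, 0, 0, 0, 0, -0.9], [-1, 0, 0, 0, 0, 0, -0.9], [-1, 0, 0, 0, 0, 0, -0.9], [-1, 0, 0, 0, 0, 0, -0.9], [-1, 0, 0, 0, 0, 0, -0.9], [-1, 0, 0, 0, 0, 0, -0.9], [-1, 0, 0, 0, 0, 0, -0.9], [-1, 0, 0, 0, 0, 0, -0.9], [-1, 0, 0, 0, 0, 0, -0.9], [-1, 0, 0, 0, 0, 0, -0.9], [-1, 0, 0, 0, 0, 0, -0.9], [-1, 0, 0, 0, 0, 0, -0.9], [-1, 0, 0, 0, 0, 0, 0]])

```text
t: 8.82
ee_pos: [481.7, -381.5, 150.3]
orientation: [-1.738, -2.614, 0.001]
ft_force: [-6.1, 1.8, 7.5]
width: 39.3
grasp_force: 30.0
```

Call:
step_arm(plan=[[1, 0, 0, 0, 0, 0, 0], [1, 0, 0, 0, 0, 0, 0], [1, 0, 0, 0, 0, 0, 0], [1, 0, 0, -0.8, 0, 0, 0], [1, 0, 0, -0.8, 0, 0, 0], [1, 0, 0, 0, 0, 0, 0]])

```text
t: 9.57
ee_pos: [484.5, -382.9, 233.0]
orientation: [1.737, 2.61, -0.001]
ft_force: [-0.1, -0.7, -0.5]
width: 87.7
grasp_force: 0.0
```

```bash
python3 - <<'E'
from h import *
im=grab('wrist','wk2.png')
E
python3 go.py 485.5 -91.5 150 -18
```

```text
t 9.62 pos [ 483.5 -382.1  231. ] yaw 22.7 zaxis [ 0.002 -0.002 -1.   ] q [-0.69  0.4   1.65  0.    1.09 -1.08] w 87.6 F [-0.8  0.2 -0.1]
turn rows(wz sum) 5.918721082724895
after the turn, shift in units of 50mm: x 5.541 y -1.758 z 1.619
```

View pics/wk2.png

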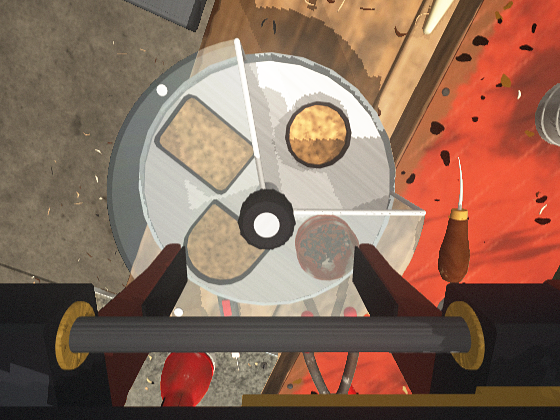

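The round nest (318,134) now sits between the edgings (238,40) and (424,213).

```bash
python3 - <<'E'
from h import *
im=load('wk2.png')
for q in((318,134),(318,112)): print(ptz(im,*q,79),pt(im,*q))
C=cloud(im);P=pt(im,318,134)
p=im['pixels'].astype(int);m=np.zeros((420,560),bool);m[90:180,270:370]=1
m&=(p[...,0]-p[...,2]>60)
print('cork centroid',ptz(im,*np.argwhere(m).mean(0)[::-1],76.5),m.sum())
for e in((238,40),(424,213)):
    d=ptz(im,*e,138)-np.array([482.5,-382,138]);print(np.degrees(np.arctan2(d[1],d[0])))
E
```

```text
[ 503.71461128 -310.90923367   79.        ] [ 504.17811462 -310.87634384   75.93928947]
[ 495.55046058 -293.36912877   79.        ] [ 495.85859422 -293.20608118   76.54519613]
cork centroid [ 503.90889206 -309.91666022   76.5       ] 2687
121.62554941092154
22.217520856252346
```

Call:
step_arm(plan=[[1, 0, 0, 0, 0, 0, 0.99], [1, 0, 0, 0, 0, 0, 0.99], [1, 0, 0, 0, 0, 0, 0.99], [1, 0, 0, 0, 0, 0, 0.99], [1, 0, 0, 0, 0, 0, 0.99], [1, 0, 0, 0, 0, 0, 0.99], [1, 0.925, -0.293, 0, 0, 0, 0], [1, 0.925, -0.293, 0, 0, 0, 0], [1, 0.925, -0.293, 0, 0, 0, 0], [1, 0.925, -0.293, 0, 0, 0, 0], [1, 0.925, -0.293, 0.4, 0, 0, 0], [1, 0.925, -0.293, 0.4, 0, 0, 0], [1, 0, 0, 0, 0, 0, 0]])

```text
t: 11.25
ee_pos: [483.4, -87.7, 187.0]
orientation: [-2.537, -1.846, 0.006]
ft_force: [-0.3, -0.2, 0.5]
width: 87.6
grasp_force: 0.0
```

```bash
python3 go.py 485.5 -91.5 28 -18; python3 - <<'E'
from h import *
im=grab('wrist','ws.png')
C=cloud(im);z=C[...,2];m=(abs(C[...,0]-485)<50)&(abs(C[...,1]+92)<50)&(z>46)&(z<62)
P=C[m];print(len(P),np.median(P[:,2]),P.mean(0),cv2.minEnclosingCircle(P[:,:2].astype(np.float32)))
E
```

```text
t 11.25 pos [483.4 -87.7 187. ] yaw -17.9 zaxis [-0.006  0.001 -1.   ] q [-0.2   0.28  1.95  0.    0.92  0.11] w 87.6 F [-0.3 -0.2  0.5]
turn rows(wz sum) 0.011309004867872448
after the turn, shift in units of 50mm: x -0.06 y 0.064 z 3.18
1248 51.21192396904857 [486.21425579 -89.40434309  51.20744633] ((486.284912109375, -90.02943420410156), 18.552127838134766)
```

View pics/ws.png

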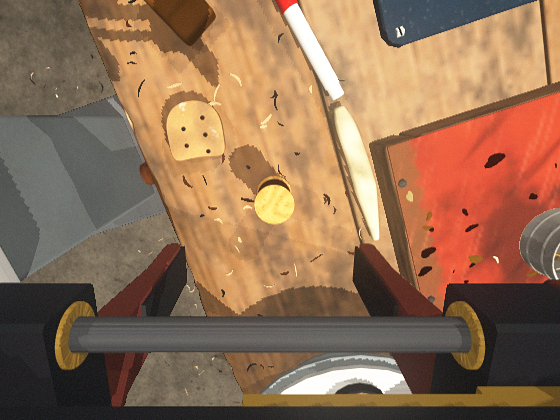

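The spool's top is at (274,200), between the fingers; position (486,-90.5), height 51 mm agrees.

Call:
step_arm(plan=[[1, -0.037, 0.067, 0.8, 0, 0, 0], [1, 0, 0, 0.8, 0, 0, 0], [1, 0, 0, 0.8, 0, 0, 0], [1, 0, 0, 0.78, 0, 0, 0], [1, 0, 0, 0, 0, 0, 0], [-1, 0, 0, 0, 0, 0, 0], [-1, 0, 0, 0, 0, 0, 0], [-1, 0, 0, 0, 0, 0, 0], [-1, 0, 0, 0, 0, 0, 0], [-1, 0, 0, 0, 0, 0, 0], [-1, 0, 0, 0, 0, 0, 0]])

```text
t: 12.68
ee_pos: [488.3, -93.4, 30.8]
orientation: [-2.544, -1.843, 0.0]
ft_force: [-0.8, 0.3, 2.0]
width: 34.3
grasp_force: 30.0
```

```bash
python3 go.py 503.8 -310.8 198 -18
```

```text
t 12.68 pos [488.3 -93.4  30.8] yaw -18.1 zaxis [-0.  0. -1.] q [-0.21  0.56  2.01  0.    0.57  0.1 ] w 34.3 F [-0.8  0.3  2. ]
turn rows(wz sum) -0.021618296609694002
after the turn, shift in units of 50mm: x -4.04 y 1.639 z -3.345
```

Call:
step_arm(plan=[[-1, 0, 0, -0.6, 0, 0, 0], [-1, 0, 0, -0.9, 0, 0, 0], [-1, 0, 0, -0.9, 0, 0, 0], [-1, 0, 0, -0.9, 0, 0, 0], [-1, -0.8, 0.33, 0, 0, 0, 0], [-1, -0.8, 0.33, 0, 0, 0, 0], [-1, -0.8, 0.33, 0, 0, 0, 0], [-1, -0.8, 0.33, 0, 0, 0, 0], [-1, -0.84, 0.33, 0, 0, 0, 0], [-1, 0, 0, 0, 0, 0, 0], [-1, 0, 0, 0, 0, 0, 0]])

```text
t: 14.05
ee_pos: [503.2, -310.5, 195.1]
orientation: [-2.543, -1.842, 0.001]
ft_force: [-0.1, -0.5, -1.3]
width: 34.3
grasp_force: 30.0
```

```bash
python3 - <<'E'
from h import *
im=grab('wrist','ws2.png')
for i in range(3): print(get_obs()['ee_pos'].round(1),get_obs()['t'])
E
python3 go.py 503.8 -310.8 106 -18
```

```text
[ 503.3 -310.1  195.3] 14.1
[ 503.3 -310.1  195.3] 14.1
[ 503.3 -310.1  195.3] 14.1
t 14.1 pos [ 503.3 -310.1  195.3] yaw -18.1 zaxis [-0.001  0.001 -1.   ] q [-0.57  0.41  1.73  0.    1.01 -0.26] w 33.9 F [-0.7 -0.1 -0.5]
turn rows(wz sum) -0.019658682044748892
after the turn, shift in units of 50mm: x -0.011 y 0.013 z 1.785
```

View pics/ws2.png

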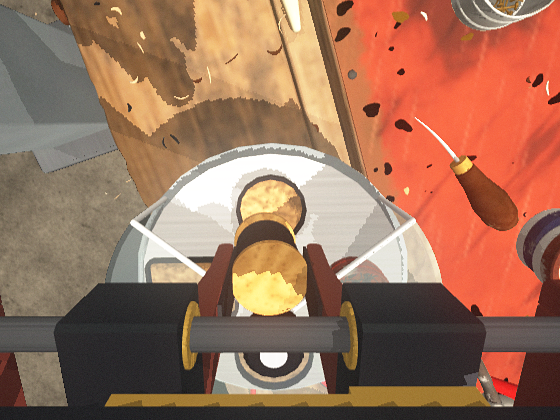

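The spool is held upright (top 270,278), the round nest straight ahead (271,205). I compute both centres.

```bash
python3 - <<'E'
from h import *
im=load('ws2.png');C=cloud(im);m=np.zeros((420,560),bool);m[240:315,230:312]=1
m&=(C[...,2]>150);P=C[m];z=P[:,2];print(np.percentile(z,[10,50,90]));
for zz in (215,218): print('spool',ptz(im,270,278,zz))
top=np.median(z);P=P[abs(z-top)<4];print('spool top',top,P.mean(0),cv2.minEnclosingCircle(P[:,:2].astype(np.float32)))
print('nest rim back',ptz(im,271,175,81), 'nest sides',ptz(im,237,205,79),ptz(im,305,205,79),pt(im,271,190))
E
```

```text
[213.29381962 216.3682602  217.85736759]
spool [ 504.5005834  -308.18494766  215.        ]
spool [ 504.96996298 -306.75336164  218.        ]
spool top 216.3682602023148 [ 504.63825694 -307.15100861  216.40925772] ((504.8836669921875, -308.9414367675781), 20.990690231323242)
nest rim back [ 513.48404694 -283.44889112   81.        ] nest sides [ 477.76128624 -299.23989224   79.        ] [ 532.96209468 -317.3421821    79.        ] [ 509.25422185 -296.42780547   76.23122285]
```

Call:
step_arm(plan=[[-1, -0.02, 0, 0.5, 0, 0, 0], [-1, 0, 0, 0.5, 0, 0, 0], [-1, 0, 0, 0.4, 0, 0, 0], [-1, 0, 0, 0.2, 0, 0, 0], [-1, 0, 0, 0.1, 0, 0, 0], [-1, 0, 0, 0.03, 0, 0, 0], [-1, 0, 0, 0, 0, 0, 0], [-1, 0, 0, 0, 0, 0, 0]])

```text
t: 15.1
ee_pos: [503.8, -312.2, 109.7]
orientation: [2.543, 1.843, 0.001]
ft_force: [-0.4, -0.2, -0.5]
width: 34.3
grasp_force: 30.0
```

```bash
python3 go.py
```

```text
t 15.1 pos [ 503.8 -312.2  109.7] yaw -18.2 zaxis [ 0.001 -0.    -1.   ] q [-0.57  0.52  1.77  0.    0.84 -0.26] w 34.3 F [-0.4 -0.2 -0.5]
```

Call:
step_arm(plan=[[-1, 0, 0, 0.02, 0, 0, 0], [-1, 0, 0, 0.02, 0, 0, 0], [-1, 0, 0, 0, 0, 0, 0], [-1, 0, 0, 0, 0, 0, 0]])

```text
t: 15.6
ee_pos: [503.5, -312.1, 107.3]
orientation: [2.544, 1.843, 0.0]
ft_force: [-0.9, 0.6, 0.7]
width: 34.3
grasp_force: 30.0
```

Call:
step_arm(plan=[[0.4, 0, 0, 0, 0, 0, 0], [0.4, 0, 0, 0, 0, 0, 0], [0.4, 0, 0, 0, 0, 0, 0], [0.4, 0, 0, 0, 0, 0, 0], [0.4, 0, 0, -0.3, 0, 0, 0], [0.4, 0, 0, -0.7, 0, 0, 0], [0.4, 0, 0, -0.8, 0, 0, 0], [1, 0, 0, -0.4, 0, 0, 0], [1, 0, 0, 0, 0, 0, 0]])

```text
t: 16.73
ee_pos: [504.5, -312.7, 219.8]
orientation: [2.541, 1.841, 0.003]
ft_force: [0.0, -0.2, -0.1]
width: 78.1
grasp_force: 0.0
```

```bash
python3 - <<'E'
from h import *
im=grab('wrist','ws3.png')
C=cloud(im);z=C[...,2];m=(abs(C[...,0]-504)<30)&(abs(C[...,1]+310)<30)&(z>115)&(z<136)
P=C[m];print(len(P),np.percentile(P[:,2],[5,50,95]),P.mean(0),cv2.minEnclosingCircle(P[:,:2].astype(np.float32)))
E
python3 go.py 482.5 -382 235 22
```

```text
1688 [126.66908663 127.79874201 128.83999005] [ 501.55651621 -308.29541082  127.76263294] ((501.25091552734375, -308.8320007324219), 18.527381896972656)
t 16.77 pos [ 503.8 -312.2  218.2] yaw -18.1 zaxis [ 0.002 -0.001 -1.   ] q [-0.57  0.38  1.71  0.    1.05 -0.26] w 82.0 F [-0.6 -0.2  0. ]
turn rows(wz sum) -5.8394183011894265
after the turn, shift in units of 50mm: x -1.135 y -0.918 z -0.336
```

View pics/ws3.png

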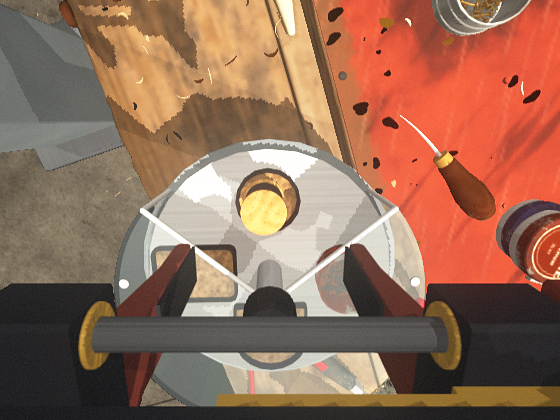

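The spool stands upright in the round nest (top 264,211, height 127.8 = 76 + 52). Next: turn the tray by -90° to the oblong nest.

Call:
step_arm(plan=[[1, 0, 0, 0, 0, 0, -0.97], [1, 0, 0, 0, 0, 0, -0.97], [1, 0, 0, 0, 0, 0, -0.97], [1, 0, 0, 0, 0, 0, -0.97], [1, 0, 0, 0, 0, 0, -0.97], [1, 0, 0, 0, 0, 0, -0.97], [1, -0.57, -0.46, 0, 0, 0, 0], [1, -0.57, -0.46, 0, 0, 0, 0], [1, 0, 0, 0.5, 0, 0, 0], [1, 0, 0, 0.5, 0, 0, 0], [1, 0, 0, 0.36, 0, 0, 0], [-1, 0, 0, 0, 0, 0, 0], [-1, 0, 0, 0, 0, 0, 0], [-1, 0, 0, 0, 0, 0, 0], [-1, 0, 0, 0, 0, 0, 0], [-1, 0, 0, 0, 0, 0, 0]])

```text
t: 18.77
ee_pos: [482.2, -382.1, 149.7]
orientation: [1.759, 2.602, -0.0]
ft_force: [-0.5, -1.0, 0.3]
width: 41.3
grasp_force: 0.0
```

Call:
step_arm(plan=[[-1, 0, 0, 0, 0, 0, 0.4], [-1, 0, 0, 0, 0, 0, 0.8], [-1, 0, 0, 0, 0, 0, 0.9], [-1, 0, 0, 0, 0, 0, 0.9], [-1, 0, 0, 0, 0, 0, 0.9], [-1, 0, 0, 0, 0, 0, 0.9], [-1, 0, 0, 0, 0, 0, 0.9], [-1, 0, 0, 0, 0, 0, 0.9], [-1, 0, 0, 0, 0, 0, 0.9], [-1, 0, 0, 0, 0, 0, 0.9], [-1, 0, 0, 0, 0, 0, 0.9], [-1, 0, 0, 0, 0, 0, 0.9], [-1, 0, 0, 0, 0, 0, 0.9], [-1, 0, 0, 0, 0, 0, 0.9], [-1, 0, 0, 0, 0, 0, 0.8], [-1, 0, 0, 0, 0, 0, 0.36], [-1, 0, 0, 0, 0, 0, 0]])

```text
t: 20.9
ee_pos: [482.3, -382.4, 149.6]
orientation: [3.086, 0.583, 0.001]
ft_force: [0.1, -0.7, 0.7]
width: 39.2
grasp_force: 30.0
```

Call:
step_arm(plan=[[1, 0, 0, 0, 0, 0, 0], [1, 0, 0, 0, 0, 0, 0], [1, 0, 0, 0, 0, 0, 0], [1, 0, 0, -0.8, 0, 0, 0], [1, 0, 0, -0.8, 0, 0, 0], [1, 0, 0, 0, 0, 0, 0]])

```text
t: 21.65
ee_pos: [483.6, -383.3, 232.6]
orientation: [3.082, 0.582, 0.006]
ft_force: [0.7, -0.6, 0.2]
width: 87.7
grasp_force: 0.0
```

```bash
python3 - <<'E'
from h import *
im=grab('wrist','ww.png')
E
python3 go.py 455 101.5 190 27
```

```text
t 21.7 pos [ 482.6 -382.5  230.5] yaw -68.6 zaxis [ 0.002 -0.002 -1.   ] q [-0.69  0.4   1.65 -0.    1.09  0.51] w 87.7 F [-0.7 -0.2 -0.1]
turn rows(wz sum) -13.906072018219984
after the turn, shift in units of 50mm: x 8.875 y 3.903 z 0.811
```

View pics/ww.png

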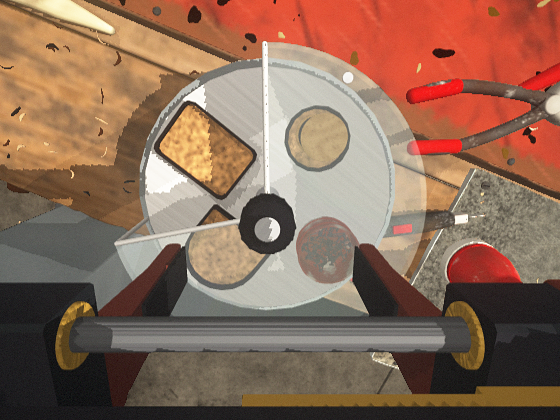

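The oblong nest (207,149) is now in the opening with the spool safe under the cover (318,138). Computing its direction.

```bash
python3 - <<'E'
from h import *
im=load('ww.png');A=np.array([482.5,-382])
p=im['pixels'].astype(int);m=np.zeros((420,560),bool);m[95:205,150:262]=1
C=cloud(im)
m&=(p[...,0]-p[...,2]>45)&(abs(C[...,2]-76.5)<6)
P=C[m][:,:2].astype(np.float32);P=P[np.hypot(*(P-[504,-312]).T)<55]
r=cv2.minAreaRect(P);print('cork',len(P),r)
for q in((207,149),(187,104),(254,155),(219,196),(161,143)):
    c=ptz(im,*q,80)[:2];d=c-A;print(c,np.hypot(*d),np.degrees(np.arctan2(d[1],d[0])))
for e in((265,43),(118,243)):
    d=ptz(im,*e,138)[:2]-A;print('edge',np.degrees(np.arctan2(d[1],d[0])))
E
```

```text
cork 4668 ((503.91644287109375, -311.85711669921875), (76.35718536376953, 53.76786804199219), 72.44871520996094)
[ 506.72320116 -312.85155275] 73.26848730763376 70.69427323113159
[ 537.79741707 -283.63009003] 112.84699164538274 60.658025693896
[ 517.39435564 -355.20064412] 43.99797189661165 37.524769463024285
[ 468.73755111 -337.728273  ] 46.361522955392395 107.26854453925348
[ 496.50227655 -271.81682179] 111.06933199300431 82.7575706300728
edge 21.99381258968498
edge 121.96144856020649
```

Call:
step_arm(plan=[[1, 0.219, -0.875, 0, 0, 0, 0], [1, 0.219, -0.875, 0, 0, 0, 0], [1, 0.219, -0.875, 0, 0, 0, 0], [1, 0.219, -0.875, 0.2, 0, 0, 0], [1, 0.219, -0.875, 0.2, 0, 0, 0], [1, 0.219, -0.875, 0.2, 0, 0, 0], [1, 0.219, -0.875, 0.2, 0, 0, 0], [1, 0.219, -0.875, 0, 0, 0, 0], [1, 0.219, -0.875, 0, 0, 0, 0], [1, 0.53, -0.67, 0, 0, 0, 0], [1, 0.53, -0.67, 0, 0, 0, 0], [1, 0, 0, 0, 0, 0, -0.99], [1, 0, 0, 0, 0, 0, -0.99], [1, 0, 0, 0, 0, 0, -0.99], [1, 0, 0, 0, 0, 0, -0.99], [1, 0, 0, 0, 0, 0, -0.99], [1, 0, 0, 0, 0, 0, -0.99], [1, 0, 0, 0, 0, 0, -0.99]])

```text
t: 23.95
ee_pos: [454.0, 102.0, 187.8]
orientation: [-2.584, -1.785, 0.004]
ft_force: [-0.7, -0.6, 0.1]
width: 88.0
grasp_force: 0.0
```

Call:
step_arm(plan=[[1, 0, 0, 0, 0, 0, -0.99], [1, 0, 0, 0, 0, 0, -0.99], [1, 0, 0, 0, 0, 0, -0.99], [1, 0, 0, 0, 0, 0, -0.99], [1, 0, 0, 0, 0, 0, -0.99], [1, 0, 0, 0, 0, 0, -0.99], [1, 0, 0, 0, 0, 0, -0.99], [1, 0, 0, 0, 0, 0, 0]])

```text
t: 24.95
ee_pos: [454.2, 102.0, 188.0]
orientation: [-1.649, -2.672, 0.003]
ft_force: [-0.4, 0.1, -0.6]
width: 87.7
grasp_force: 0.0
```

```bash
python3 - <<'E'
from h import *
im=grab('wrist','ww1.png')
from m import objs
objs('ww1.png')
E
python3 go.py 455 101.5 10 27
```

```text
spool few 0
ww1.png wax 2171 z 20.8 mean [456.  104.6] rect [456.6 103.7] [37.9 59.3] 27.0
ww1.png heel 1954 z 15.3 mean [433.5  -2.8] rect [432.6  -3.7] [54.3 54.3] 76.7
t 25.0 pos [454.4 102.1 188.2] yaw 26.5 zaxis [-0.002 -0.    -1.   ] q [ 0.2   0.24  2.   -0.    0.9  -0.27] w 87.8 F [ 0.4  1.1 -0.6]
turn rows(wz sum) -0.06648191010328061
after the turn, shift in units of 50mm: x -0.016 y 0.006 z 3.565
```

View pics/ww1.png

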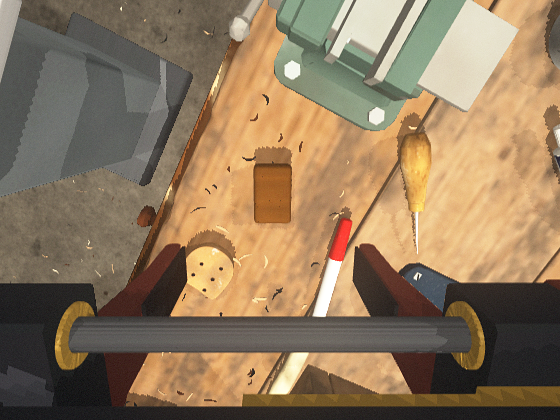

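The wax block (272,193) is aligned between the fingers, the knife's red end (343,225) clear of them.

Call:
step_arm(plan=[[0.6, -0.01, 0.025, 0.8, 0, 0, -0.06], [0.6, 0, 0, 0.9, 0, 0, 0], [0.6, 0, 0, 0.9, 0, 0, 0], [0.6, 0, 0, 0.7, 0, 0, 0], [0.6, 0, 0, 0.26, 0, 0, 0], [0.6, 0, 0, 0, 0, 0, 0], [-1, 0, 0, 0, 0, 0, 0], [-1, 0, 0, 0, 0, 0, 0], [-1, 0, 0, 0, 0, 0, 0], [-1, 0, 0, 0, 0, 0, 0], [-1, 0, 0, 0, 0, 0, 0]])

```text
t: 26.38
ee_pos: [456.9, 102.4, 11.8]
orientation: [1.639, 2.679, 0.001]
ft_force: [0.5, 0.1, 7.7]
width: 37.5
grasp_force: 30.0
```

```bash
python3 go.py 504 -312 190 -17.6
```

```text
t 26.38 pos [456.9 102.4  11.8] yaw 27.1 zaxis [ 0.001  0.    -1.   ] q [ 0.2   0.57  2.07  0.    0.49 -0.28] w 37.5 F [0.5 0.1 7.7]
turn rows(wz sum) 6.499429090154923
after the turn, shift in units of 50mm: x -7.616 y 3.405 z -3.565
```

Call:
step_arm(plan=[[-1, 0, 0, -0.3, 0, 0, 0], [-1, 0, 0, -0.8, 0, 0, 0], [-1, 0, 0, -0.8, 0, 0, 0], [-1, 0, 0, -0.8, 0, 0, 0], [-1, 0, 0, -0.8, 0, 0, 0], [-1, 0, 0, 0, 0, 0, 0.93], [-1, 0, 0, 0, 0, 0, 0.93], [-1, 0, 0, 0, 0, 0, 0.93], [-1, 0, 0, 0, 0, 0, 0.93], [-1, 0, 0, 0, 0, 0, 0.93], [-1, 0, 0, 0, 0, 0, 0.93], [-1, 0, 0, 0, 0, 0, 0.92], [-1, -0.68, -0.113, 0, 0, 0, 0], [-1, -0.68, -0.113, 0, 0, 0, 0], [-1, -0.68, -0.113, 0, 0, 0, 0]])

```text
t: 28.25
ee_pos: [408.6, 9.5, 186.8]
orientation: [2.534, 1.856, 0.0]
ft_force: [-0.4, 0.1, -0.6]
width: 37.5
grasp_force: 30.0
```

Call:
step_arm(plan=[[-1, -0.797, 0.535, 0, 0, 0, 0], [-1, -0.797, 0.535, 0, 0, 0, 0], [-1, -0.797, 0.535, 0, 0, 0, 0], [-1, -0.797, 0.535, 0, 0, 0, 0], [-1, -0.797, 0.535, 0, 0, 0, 0], [-1, -0.797, 0.535, 0, 0, 0, 0], [-1, -0.797, 0.535, 0, 0, 0, 0], [-1, 0, 0, 0, 0, 0, 0], [-1, 0, 0, 0, 0, 0, 0]])

```text
t: 29.38
ee_pos: [502.8, -311.6, 186.2]
orientation: [-2.535, -1.854, 0.0]
ft_force: [-0.9, 0.5, 0.0]
width: 37.8
grasp_force: 30.0
```

```bash
python3 - <<'E'
from h import *
o=get_obs();im=grab('wrist','ww2.png');C=cloud(im)
zt=o['ee_pos'][2]
m=(abs(C[...,0]-504)<45)&(abs(C[...,1]+312)<45)&(abs(C[...,2]-zt-12)<7);P=C[m]
p=im['pixels'][m].astype(int)
print(len(P),np.median(P[:,2]),p.mean(0));print(cv2.minAreaRect(P[:,:2].astype(np.float32)))
E
python3 go.py 504 -312 88 -17.6
```

```text
8501 195.42213781606603 [135.31113987  84.67674391  45.1731561 ]
((504.1243896484375, -308.6943054199219), (56.749114990234375, 55.84468460083008), 72.81600952148438)
t 29.43 pos [ 502.9 -311.1  186.2] yaw -17.6 zaxis [-0.001  0.001 -1.   ] q [-0.57  0.42  1.73  0.    0.99 -0.27] w 37.5 F [-0.8  0.5 -0.7]
turn rows(wz sum) 0.0023559921267404496
after the turn, shift in units of 50mm: x -0.01 y 0.027 z 1.965
```

View pics/ww2.png

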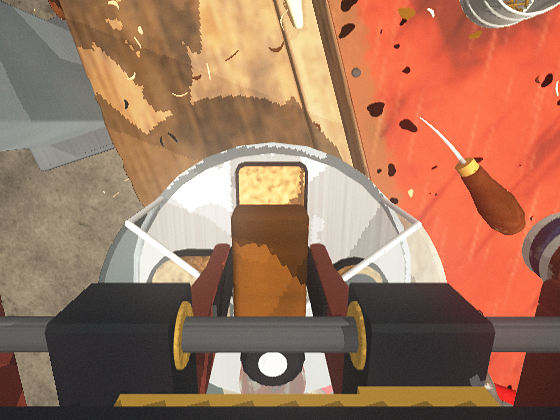

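The wax hangs between the fingers (far edge at row 206), the oblong nest beyond it; I check level and centring.

```bash
python3 - <<'E'
from h import *
im=load('ww2.png')
for v in (212,225,240,255,270,285,300): 
    p=pt(im,262,v);print(v,p.round(1),'radial from TCP',((p-np.array([502.9,-311.1,0]))[:2]@[.302,.953]).round(1))
u=[pt(im,x,225).round(1) for x in(240,300)];print(u)
e=pt(im,270,208);print(e,(e[:2]-[482.5,-382])@[.302,.953])
E
```

```text
212 [ 508.9 -281.4  192.6] radial from TCP 30.1
225 [ 507.3 -286.7  195.9] radial from TCP 24.6
240 [ 504.9 -294.1  195.3] radial from TCP 16.8
255 [ 502.5 -301.4  195.5] radial from TCP 9.1
270 [ 500.  -309.2  195.1] radial from TCP 0.9
285 [ 497.1 -317.9  193.3] radial from TCP -8.2
300 [ 495.  -324.5  196.1] radial from TCP -15.2
[array([ 497.2, -283.7,  195.2]), array([ 524.5, -292. ,  196.1])]
[ 512.78136432 -281.86442813  187.90349388] 104.57417202137442
```

Call:
step_arm(plan=[[-1, -0.01, 0.02, 0.5, 0, 0, 0], [-1, 0, 0, 0.5, 0, 0, 0], [-1, 0, 0, 0.5, 0, 0, 0], [-1, 0, 0, 0.25, 0, 0, 0], [-1, 0, 0, 0.1, 0, 0, 0], [-1, 0, 0, 0.04, 0, 0, 0], [-1, 0, 0, 0, 0, 0, 0], [-1, 0, 0, 0, 0, 0, 0]])

```text
t: 30.42
ee_pos: [504.7, -313.3, 92.3]
orientation: [2.534, 1.855, 0.001]
ft_force: [0.1, 0.8, -0.3]
width: 37.5
grasp_force: 30.0
```

Call:
step_arm(plan=[[-1, 0, 0, 0.02, 0, 0, 0], [-1, 0, 0, 0.02, 0, 0, 0], [-1, 0, 0, 0, 0, 0, 0]])

```text
t: 30.8
ee_pos: [504.3, -313.0, 89.6]
orientation: [-2.535, -1.855, 0.0]
ft_force: [-0.1, -0.8, -0.5]
width: 38.0
grasp_force: 30.0
```

Call:
step_arm(plan=[[-1, 0, 0, 0.02, 0, 0, 0], [-1, 0, 0, 0, 0, 0, 0], [0.4, 0, 0, 0, 0, 0, 0], [0.4, 0, 0, 0, 0, 0, 0], [0.4, 0, 0, 0, 0, 0, 0], [0.4, 0, 0, 0, 0, 0, 0], [0.4, 0, 0, -0.4, 0, 0, 0], [0.4, 0, 0, -0.8, 0, 0, 0], [0.4, 0, 0, -0.8, 0, 0, 0], [1, 0, 0, -0.6, 0, 0, 0], [1, 0, 0, 0, 0, 0, 0]])

```text
t: 32.17
ee_pos: [506.0, -314.0, 222.5]
orientation: [2.53, 1.852, 0.004]
ft_force: [-0.1, -0.1, -0.1]
width: 78.0
grasp_force: 0.0
```

```bash
python3 - <<'E'
from h import *
im=grab('wrist','ww3.png');C=cloud(im)
m=(abs(C[...,0]-504)<45)&(abs(C[...,1]+312)<45)&(abs(C[...,2]-98)<8);P=C[m]
print(len(P),np.percentile(P[:,2],[5,25,50,75,95]),cv2.minAreaRect(P[:,:2].astype(np.float32)))
A=np.c_[P[:,:2]-P[:,:2].mean(0),np.ones(len(P))];print('plane',np.linalg.lstsq(A,P[:,2],rcond=None)[0])
E
python3 go.py 482.5 -382 235 22
```

```text
2784 [94.77495564 96.52318041 97.35859548 97.99432289 98.8012447 ] ((504.9441833496094, -311.7657775878906), (59.778961181640625, 38.03655242919922), 71.9405746459961)
plane [-1.30172250e-02  6.04048065e-03  9.71543990e+01]
t 32.23 pos [ 505.  -313.4  220.5] yaw -17.6 zaxis [ 0.003 -0.002 -1.   ] q [-0.58  0.38  1.7   0.    1.06 -0.27] w 81.8 F [-0.7  0.1 -0.4]
turn rows(wz sum) -5.759444850422692
after the turn, shift in units of 50mm: x -1.104 y -0.931 z -0.29
```

The wax lies flat and centred (505,-312, 72°). Turning the tray another -90°.

Call:
step_arm(plan=[[1, 0, 0, 0, 0, 0, -0.96], [1, 0, 0, 0, 0, 0, -0.96], [1, 0, 0, 0, 0, 0, -0.96], [1, 0, 0, 0, 0, 0, -0.96], [1, 0, 0, 0, 0, 0, -0.96], [1, 0, 0, 0, 0, 0, -0.96], [1, -0.552, -0.465, 0, 0, 0, 0], [1, -0.552, -0.465, 0, 0, 0, 0], [1, 0, 0, 0.5, 0, 0, 0], [1, 0, 0, 0.5, 0, 0, 0], [1, 0, 0, 0.42, 0, 0, 0], [-1, 0, 0, 0, 0, 0, 0], [-1, 0, 0, 0, 0, 0, 0], [-1, 0, 0, 0, 0, 0, 0], [-1, 0, 0, 0, 0, 0, 0], [-1, 0, 0, 0, 0, 0, 0], [-1, 0, 0, 0, 0, 0, 0]])

```text
t: 34.35
ee_pos: [481.9, -381.9, 148.1]
orientation: [1.757, 2.604, -0.001]
ft_force: [-2.3, -0.7, 3.0]
width: 39.3
grasp_force: 30.0
```

Call:
step_arm(plan=[[-1, 0, 0, 0, 0, 0, 0.4], [-1, 0, 0, 0, 0, 0, 0.8], [-1, 0, 0, 0, 0, 0, 0.9], [-1, 0, 0, 0, 0, 0, 0.9], [-1, 0, 0, 0, 0, 0, 0.9], [-1, 0, 0, 0, 0, 0, 0.9], [-1, 0, 0, 0, 0, 0, 0.9], [-1, 0, 0, 0, 0, 0, 0.9], [-1, 0, 0, 0, 0, 0, 0.9], [-1, 0, 0, 0, 0, 0, 0.9], [-1, 0, 0, 0, 0, 0, 0.9], [-1, 0, 0, 0, 0, 0, 0.9], [-1, 0, 0, 0, 0, 0, 0.9], [-1, 0, 0, 0, 0, 0, 0.9], [-1, 0, 0, 0, 0, 0, 0.8], [-1, 0, 0, 0, 0, 0, 0.3], [-1, 0, 0, 0, 0, 0, 0]])

```text
t: 36.48
ee_pos: [482.7, -382.2, 148.1]
orientation: [3.083, 0.599, 0.002]
ft_force: [2.6, -4.0, 1.6]
width: 39.4
grasp_force: 30.0
```

Call:
step_arm(plan=[[1, 0, 0, 0, 0, 0, 0], [1, 0, 0, 0, 0, 0, 0], [1, 0, 0, 0, 0, 0, 0], [1, 0, 0, -0.8, 0, 0, 0], [1, 0, 0, -0.8, 0, 0, 0], [1, 0, 0, 0, 0, 0, 0]])

```text
t: 37.22
ee_pos: [483.5, -382.8, 231.0]
orientation: [3.08, 0.597, 0.006]
ft_force: [0.1, 0.4, -1.2]
width: 87.6
grasp_force: 0.0
```

```bash
python3 - <<'E'
from h import *
im=grab('wrist','wh.png');A=np.array([482.5,-382])
p=im['pixels'].astype(int);C=cloud(im)
m=(p[...,0]-p[...,2]>45)&(abs(C[...,2]-76.5)<6)
m&=np.hypot(C[...,0]-504,C[...,1]+312)<55
n,l,s,_=cv2.connectedComponentsWithStats(m.astype(np.uint8));m=l==1+s[1:,4].argmax()
P=C[m][:,:2].astype(np.float32);hl=cv2.convexHull(P)
r=cv2.minAreaRect(P);print('cork',len(P),r)
d=np.array(r[0])-A;print(np.hypot(*d),np.degrees(np.arctan2(d[1],d[0])))
mo=cv2.moments(hl);print('hull centroid dir',np.degrees(np.arctan2(mo['m01']/mo['m00']+382,mo['m10']/mo['m00']-482.5)))
Q=(P-A)@np.array([[.309,.951],[.951,-.309]]).T
print('radial',np.percentile(Q[:,0],[.5,99.5]),'tang',np.percentile(Q[:,1],[.5,99.5]))
E
python3 go.py 430 0 190
```

```text
cork 5045 ((504.1800537109375, -312.22021484375), (69.82998657226562, 69.37791442871094), 72.360107421875)
73.07012484840533 72.74037390267904
hull centroid dir 72.74433720814105
radial [ 38.37888591 106.61068397] tang [-35.03920274  33.23487849]
t 37.27 pos [ 482.5 -382.   229. ] yaw -68.1 zaxis [ 0.002 -0.002 -1.   ] q [-0.69  0.4   1.65  0.    1.09  0.5 ] w 87.5 F [-0.3  0.5 -0.6]
turn rows(wz sum) -0.0
after the turn, shift in units of 50mm: x 1.882 y -7.478 z 0.779
```

View pics/wh.png

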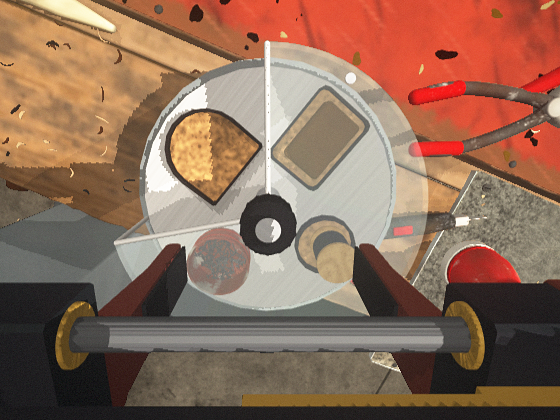

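The D nest (215,155) is in the opening, at (504,-312), pointing 72.5°; wax and spool are seated under the cover. Now to the heel.

Call:
step_arm(plan=[[1, 0.218, -0.928, 0, 0, 0, 0], [1, 0.218, -0.928, 0, 0, 0, 0], [1, 0.218, -0.928, 0, 0, 0, 0], [1, 0.218, -0.928, 0, 0, 0, 0], [1, 0.218, -0.928, 0.3, 0, 0, 0], [1, 0.218, -0.928, 0.3, 0, 0, 0], [1, 0.218, -0.928, 0.3, 0, 0, 0], [1, 0.218, -0.928, 0.3, 0, 0, 0], [1, 0, 0, 0, 0, 0, -0.907], [1, 0, 0, 0, 0, 0, -0.907], [1, 0, 0, 0, 0, 0, -0.907], [1, 0, 0, 0, 0, 0, -0.907], [1, 0, 0, 0, 0, 0, -0.907], [1, 0, 0, 0, 0, 0, -0.907], [1, 0, 0, 0, 0, 0, -0.907], [1, 0, 0, 0, 0, 0, -0.907], [1, 0, 0, 0, 0, 0, -0.907], [1, 0, 0, 0, 0, 0, 0]])

```text
t: 39.52
ee_pos: [423.1, -4.7, 166.6]
orientation: [-2.44, -1.976, 0.003]
ft_force: [-0.1, 0.1, -0.7]
width: 87.5
grasp_force: 0.0
```

```bash
python3 - <<'E'
from h import *
im=grab('wrist','wh1.png')
C=cloud(im);z=C[...,2]
m=(abs(C[...,0]-432)<45)&(abs(C[...,1]+5)<45)&(z>8)&(z<23)
n,l,s,_=cv2.connectedComponentsWithStats(m.astype(np.uint8));m=l==1+s[1:,4].argmax()
P=C[m][:,:2].astype(np.float32);print(len(P),np.median(z[m]),P.mean(0),cv2.minAreaRect(P))
# fit outline: D template by IoU over pose
hull=P
from scipy.optimize import minimize
a=np.linspace(0,np.pi,40);D=np.vstack([[[-27,-27.5]],[[27,-27.5]],np.c_[27*np.cos(a),27.5*np.sin(a)]]).astype(np.float32)
def cost(p):
    c,s_=np.cos(p[2]),np.sin(p[2]);q=(P-p[:2])@np.array([[c,-s_],[s_,c]])
    x,y=q[:,0],q[:,1]
    out=np.maximum(np.abs(x)-27,0)+np.maximum(-27.5-y,0)+np.where(y>0,np.maximum(np.hypot(x,y*27/27.5)-27,0),0)
    return (out**2).sum()+1e-9
r=min((minimize(cost,[*P.mean(0),t],method='Nelder-Mead') for t in(-.35,-.2,-.05)),key=lambda r:r.fun);print(r.x[:2],np.degrees(r.x[2]),r.fun/len(P))
E
python3 go.py 430 -13 10 -12
```

```text
2801 15.356221121228714 [432.20975    -4.8655276] ((432.2358703613281, -4.046287536621094), (54.220558166503906, 54.21114730834961), 80.04852294921875)
[432.54235712  -3.23049973] -10.49097943360621 0.0007687905590894361
t 39.58 pos [423.3  -4.7 166.8] yaw -12.1 zaxis [-0.002  0.    -1.   ] q [-0.04  0.22  2.1  -0.    0.83  0.17] w 87.6 F [ 0.2 -0.3 -0.9]
turn rows(wz sum) -0.009752961813383322
after the turn, shift in units of 50mm: x -0.135 y 0.165 z 3.137
```

View pics/wh1.png

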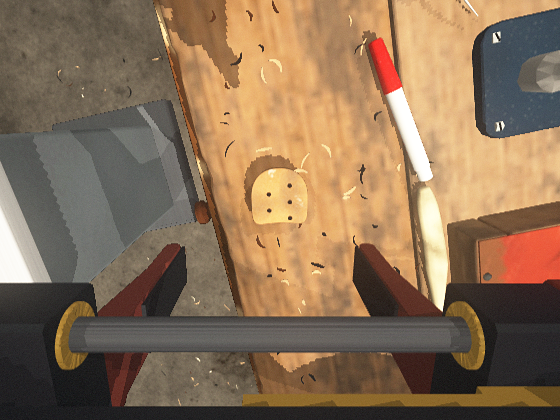

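The heel (279,197) is between the fingers, round end up the picture; pose (432,-4), axis at 79.7°.

Call:
step_arm(plan=[[1, 0, 0, 0, 0, 0, -0.26], [1, -0.135, 0.175, 0.6, 0, 0, 0], [1, 0, 0, 0.9, 0, 0, 0], [1, 0, 0, 0.9, 0, 0, 0], [1, 0, 0, 0.55, 0, 0, 0], [1, 0, 0, 0.2, 0, 0, 0], [1, 0, 0, 0, 0, 0, 0], [1, 0, 0, 0, 0, 0, 0]])

```text
t: 40.58
ee_pos: [432.4, -12.9, 11.1]
orientation: [2.408, 2.015, 0.002]
ft_force: [1.0, 0.0, 0.0]
width: 88.0
grasp_force: 0.0
```

```bash
python3 go.py 430.7 -12.9 8.5 -10.3
```

```text
t 40.58 pos [432.4 -12.9  11.1] yaw -10.2 zaxis [ 0.002 -0.    -1.   ] q [-0.06  0.55  2.15 -0.    0.44  0.12] w 88.0 F [1. 0. 0.]
turn rows(wz sum) 0.021740042265041008
after the turn, shift in units of 50mm: x -0.005 y -0.034 z 0.052
```

Call:
step_arm(plan=[[1, 0, -0.02, 0.05, 0, 0, 0], [1, 0, 0, 0, 0, 0, 0], [-1, 0, 0, 0, 0, 0, 0], [-1, 0, 0, 0, 0, 0, 0], [-1, 0, 0, 0, 0, 0, 0], [-1, 0, 0, 0, 0, 0, 0], [-1, 0, 0, 0, 0, 0, 0], [-1, 0, 0, -0.3, 0, 0, 0], [-1, 0, 0, -0.7, 0, 0, 0], [-1, 0, 0, -0.8, 0, 0, 0], [-1, 0, 0, -0.9, 0, 0, 0], [-1, 0, 0, -0.9, 0, 0, 0]])

```text
t: 42.08
ee_pos: [430.2, -12.7, 190.0]
orientation: [2.409, 2.016, 0.001]
ft_force: [0.4, 0.1, -0.9]
width: 52.9
grasp_force: 30.0
```

```bash
python3 go.py 501.5 -320.5 190 -17.5
```

```text
t 42.08 pos [430.2 -12.7 190. ] yaw -10.2 zaxis [ 0.001 -0.    -1.   ] q [-0.06  0.18  2.07 -0.    0.89  0.12] w 52.9 F [ 0.4  0.1 -0.9]
turn rows(wz sum) 1.068446136252827
after the turn, shift in units of 50mm: x -5.442 y 3.212 z -0.0
```

Call:
step_arm(plan=[[-1, 0, 0, 0, 0, 0, 0.54], [-1, 0, 0, 0, 0, 0, 0.53], [-1, -0.777, 0.459, 0, 0, 0, 0], [-1, -0.777, 0.459, 0, 0, 0, 0], [-1, -0.777, 0.459, 0, 0, 0, 0], [-1, -0.777, 0.459, 0, 0, 0, 0], [-1, -0.777, 0.459, 0, 0, 0, 0], [-1, -0.777, 0.459, 0, 0, 0, 0], [-1, -0.777, 0.459, 0, 0, 0, 0], [-1, 0, 0, 0, 0, 0, 0], [-1, 0, 0, 0, 0, 0, 0]])

```text
t: 43.45
ee_pos: [501.3, -319.8, 187.9]
orientation: [-2.533, -1.856, 0.0]
ft_force: [0.1, 1.1, -0.6]
width: 52.4
grasp_force: 30.0
```

```bash
python3 - <<'E'
from h import *
o=get_obs();im=grab('wrist','wh2.png');C=cloud(im);T=o['ee_pos']
r=np.array([np.cos(np.radians(72.5)),np.sin(np.radians(72.5))]);t=np.array([r[1],-r[0]])
m=(np.hypot(C[...,0]-504,C[...,1]+312)<45)&(C[...,2]>T[2]-2)&(C[...,2]<T[2]+14)
d=C[m][:,:2]-T[:2];R_,Tg=d@r,d@t;z=C[m][:,2]
k=abs(Tg)<24
print('z by radial',[(b,np.median(z[k&(abs(R_-b)<3)]).round(1)) for b in range(-20,40,6) if (k&(abs(R_-b)<3)).any()])
print('z by tang',[(b,np.median(z[(R_>0)&(abs(Tg-b)<3)]).round(1)) for b in range(-24,25,8)])
print('far tip',np.percentile(R_[abs(Tg)<5],99.5),T)
E
python3 go.py 501.5 -320.5 88 -17.5
```

```text
z by radial [(-20, np.float64(195.4)), (-14, np.float64(195.7)), (-8, np.float64(195.6)), (-2, np.float64(195.6)), (4, np.float64(195.7)), (10, np.float64(195.7)), (16, np.float64(195.6)), (22, np.float64(195.6)), (28, np.float64(195.6)), (34, np.float64(195.3))]
z by tang [(-24, np.float64(195.6)), (-16, np.float64(195.6)), (-8, np.float64(195.6)), (0, np.float64(195.6)), (8, np.float64(195.6)), (16, np.float64(195.6)), (24, np.float64(195.6))]
far tip 36.139688171101206 [ 501.34996175 -319.76322317  187.92281372]
t 43.5 pos [ 501.4 -319.3  187.9] yaw -17.5 zaxis [-0.001  0.001 -1.   ] q [-0.59  0.42  1.73  0.    1.   -0.28] w 52.6 F [-0.1  0.2 -0.1]
turn rows(wz sum) 0.0007027479714677242
after the turn, shift in units of 50mm: x -0.022 y 0.009 z 1.998
```

View pics/wh2.png

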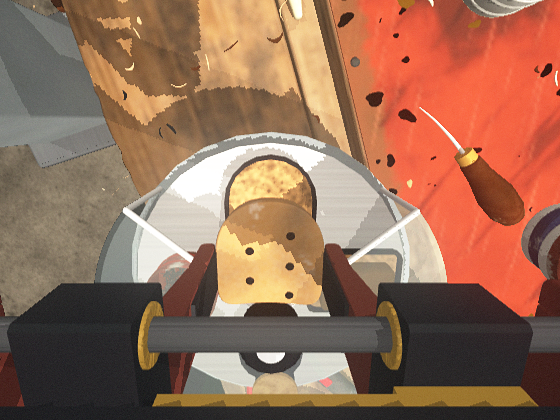

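The heel hangs level (tip at 270,200), square to the D nest behind it. Lowering.

Call:
step_arm(plan=[[-1, -0.02, 0.01, 0.5, 0, 0, 0], [-1, 0, 0, 0.5, 0, 0, 0], [-1, 0, 0, 0.5, 0, 0, 0], [-1, 0, 0, 0.3, 0, 0, 0], [-1, 0, 0, 0.14, 0, 0, 0], [-1, 0, 0, 0.04, 0, 0, 0], [-1, 0, 0, 0, 0, 0, 0], [-1, 0, 0, 0, 0, 0, 0]])

```text
t: 44.5
ee_pos: [502.6, -321.8, 89.4]
orientation: [2.533, 1.857, 0.001]
ft_force: [-0.3, 0.6, -0.5]
width: 52.9
grasp_force: 30.0
```

Call:
step_arm(plan=[[-1, 0, 0, 0.02, 0, 0, 0], [-1, 0, 0, 0.02, 0, 0, 0], [-1, 0, 0, 0, 0, 0, 0]])

```text
t: 44.88
ee_pos: [502.1, -321.5, 86.6]
orientation: [-2.534, -1.857, 0.0]
ft_force: [0.4, -0.1, -1.2]
width: 52.9
grasp_force: 30.0
```

Call:
step_arm(plan=[[-1, 0, 0, 0.02, 0, 0, 0], [-1, 0, 0, 0, 0, 0, 0], [-1, 0, 0, 0, 0, 0, 0]])

```text
t: 45.25
ee_pos: [502.2, -321.5, 85.6]
orientation: [-2.534, -1.857, 0.0]
ft_force: [0.3, 0.1, -0.1]
width: 52.8
grasp_force: 30.0
```

Call:
step_arm(plan=[[0.7, 0, 0, 0, 0, 0, 0], [0.7, 0, 0, 0, 0, 0, 0], [0.7, 0, 0, 0, 0, 0, 0], [0.7, 0, 0, 0, 0, 0, 0], [0.7, 0, 0, -0.4, 0, 0, 0], [0.7, 0, 0, -0.8, 0, 0, 0], [0.7, 0, 0, -0.8, 0, 0, 0], [1, 0, 0, -0.6, 0, 0, 0], [1, 0, 0, 0, 0, 0, 0]])

```text
t: 46.38
ee_pos: [503.8, -322.6, 219.6]
orientation: [2.529, 1.854, 0.004]
ft_force: [-0.2, 0.3, -0.1]
width: 87.2
grasp_force: 0.0
```

```bash
python3 - <<'E'
from h import *
im=grab('wrist','wh3.png');C=cloud(im)
m=(abs(C[...,0]-504)<45)&(abs(C[...,1]+312)<45)&(abs(C[...,2]-92)<7);P=C[m]
m2=abs(P[:,2]-np.median(P[:,2]))<3;P=P[m2]
print(len(P),np.percentile(P[:,2],[5,25,50,75,95]),cv2.minAreaRect(P[:,:2].astype(np.float32)))
A=np.c_[P[:,:2]-P[:,:2].mean(0),np.ones(len(P))];print('plane',np.linalg.lstsq(A,P[:,2],rcond=None)[0])
E
python3 go.py
```

```text
3274 [90.65141099 91.39043857 91.85508894 92.33790964 92.99785555] ((505.10430908203125, -313.0082092285156), (54.64070510864258, 54.496612548828125), 72.66035461425781)
plane [-4.63563944e-04 -1.55070656e-03  9.18533277e+01]
t 46.42 pos [ 502.8 -321.9  217.5] yaw -17.5 zaxis [ 0.003 -0.002 -1.   ] q [-0.59  0.39  1.7   0.    1.05 -0.28] w 87.4 F [ 0.2  0.2 -0.5]
```

View pics/wh3.png

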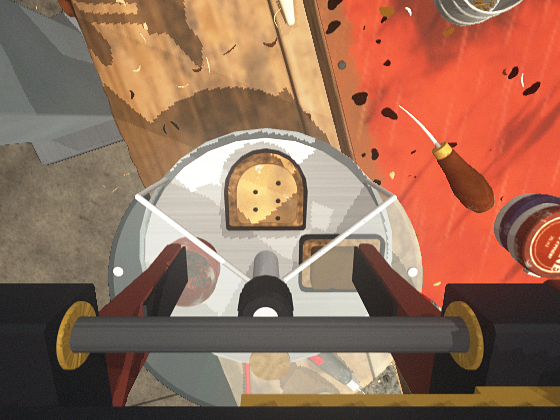

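The heel (266,190) lies flat and centred in its nest, and the wax is in its nest under the cover (340,265). The gripper is well clear of everything, so I hand in.

```bash
python3 -c "
from workcell import ctrl
print(ctrl.close_job())"
```

```text
the job is handed in; nothing more can be done
None
```

The spool, wax block and heel are each in their own nest (spool upright, wax and heel flat on the cork), and I handed the job in at about 46 s with the arm clear of everything; no verdict came back.

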